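# Feed the wooden robin along its mantel track into the spotlight

### The job

Two small display tracks stand on the mantel shelf, one carrying a wooden robin and one a teapot ornament. Grip the knob on the robin's carriage and turn it clockwise, going along with the carriage as it shifts away, until the robin stands directly abreast of the small spotlight beside its track; then let go. Leave the teapot's carriage and knob as they are.

Things in the scene. Friction and masses are not known exactly. Their poses are not given: they have to be found in the camera images.
- robin_knob: Feed knob on the robin's carriage: upright steel bar 46 mm long (own x, along the track at the start), 14 thick (y), 40 tall, on a thin spindle; free space to 43 mm below the origin. Origin: bar centre, 108 mm above the shelf. Each radian clockwise from above (0.08 N m) drives carriage, robin and knob axis 35 mm along the track, up to 1.86 rad; it stays where left. Needed: 0.8 to 1.4 rad.
- robin_mark (a point): Point under the middle of the pegged-on wooden robin (body 46 mm wide, top 117 mm above the shelf), 33 mm above the shelf, on the carriage 110 mm further along the track than the knob's axis. x: along the track, the way the carriage feeds (away from the robot, within 0.25 rad of straight ahead); y: across it to the left, as the beak points; z up.
- spot_mark (a point): Point on the spotlight's post axis, 33 mm above the shelf; axes as robin_mark. The fixed spotlight (round foot 40 mm, thin post, dark lamp head, top 107 mm above the shelf) stands 85 mm left of the centre line of the robin's track and shines across it. The robin is abreast of it when both marks are at the same place along the track (x).
- teapot_knob (a joint): Turn of the other knob (rad, 0 at the start, grows clockwise), on a like track 25 cm or more to the left or right of the robin's, which carries a yellow teapot ornament and has no spotlight. To be left at 0.
Things that resemble listed ones, but are neither listed nor needed, are in the scene too. Of the things like the part that bears spot_mark, leave any that is red, turquoise or yellow; of the rest the smaller one is meant.

How it is judged:
By the outcome, as a careful person would: the job done as asked, in the order asked, and still so for the second after the job is handed in, with the robot touching nothing.
It also fails if it takes over 35 s, if anything falls off the work surface, if the arm or the gripper's body presses on something with over 40 N, if the wrist force passes 120 N, or if a joint passes its speed limit or range.

### The arm

A 6-joint arm with a two-finger parallel gripper is mounted at the origin on the work surface. World frame = base frame: x ahead of the robot, y to its left, z up, the work surface at z = 0. Lengths are in m, angles in rad, forces in N, time in s.
With the tool pointing down it reaches from about 0.275 to 0.825 m from the base axis. Payload 5.2 kg.
Tool frame: the origin (TCP) lies between the finger pads; the fingertips stand 25 mm ahead of it and the grasp point (between the pads) lies 6 mm ahead of it; z points along the fingers, y is the line along which they close (so a half turn about z gives the same grasp; the last joint's range is limited). The gripper opens to 93 mm and grips with 3 to 60 N. Pads are 15 mm wide; open, the fingers measure 128 mm over their backs; the gripper's body (75 mm by 188 mm) begins 65 mm behind the grasp point.
Start: joints at [0.903, 0.259, 1.535, -0, 1.348, -0.203], TCP at [0.247, 0.492, 0.244] pointing down, gripper open.
Joint ranges: [-3.14, 3.14], [-0.91, 2.08], [0.19, 2.58], [-1.22, 4.36], [0.22, 2.71], [-3.12, 3.12]. Speed limits (rad/s): [2.57, 2.57, 3.14, 3.14, 3.14, 3.14].

### API

Orientations are given as a unit quaternion [w, x, y, z].
In Python, from plant import readout, read_camera, get_calibration, job, find_in gives the robot as it stands. The module is installed in compiled form; this text tells all that it offers.
- The arm moves only by the tool apply_moves, never from a script. Its argument "targets" is one flat list of numbers, 7 for each row, row after row: the shift along the tool's x, y, z in units of 30 cm (1.0 is 30 cm), then the turn, a rotation vector about the tool's x, y, z in units of pi rad (1.0 is pi rad), then the closure, from 0 (fully open) to 1 (shut). A call has exactly 10 rows; each row shifts and turns the commanded pose from where the row before left it, along the tool's axes as they then stand; what a row does not reach is not made up. A row lasts 1/12 s, in which the tool goes at most 41.7 mm and 7.16 degrees, less where a joint would pass 70% of its speed; a pose out of reach is approached as far as the arm can. A call with a number of a shift or a turn outside -1 to 1 is refused whole. A call with a gripper value outside its range is refused whole. The fingers move at their own pace and stop on an object; "squeeze" is the grip in N (left out, the last holds). Time passes only in rows, so rows that do not move let the fingers close, or fill a call up. It gives the time, the measured TCP pose, the force, the opening and the grip force at its end, in the units of the state.
- readout.read_state(): the state, without advancing time (a new reading comes with each control period).
- read_camera(name): name is "side" or "top" or "wrist"; returns (picture, depth): 384x512x3 uint8, blue, green, red; 384x512 float32, m along the optical axis (not along the pixel's ray), 0 where there is no reading.
- get_calibration(name): a dict with "camera_matrix" (3x3 intrinsics, pixels), "position" and "rotation" of the camera in the world. Camera axes: x right, y down, z forward; pixel columns grow to the right and rows downward; lengths in m; the calibration is good to about 2 mm. A picture is of the moment at which its call begins: read the wrist's pose just before it. get_calibration takes no time and is no camera call; for the wrist camera it gives the pose at the moment of the call.
- job.job_done(): hands the job in; it is judged then, once.
Trained networks look in the newest picture that a camera, given by its name, has taken for a name from the list of things; names that differ only in an ending like _2 or _b are one class to them, and where a whole thing is asked for, a point or a joint stands for the part that bears it (a point fixed in the world has none). Each returns a list of dicts, best first, with "score" (0 to 1); they miss things now and then, are a little off and sometimes report something else, mostly with a low value. They report only what shows in the picture. A call takes as long as a camera call. They do not tell look-alikes from the thing itself.
- find_in(camera, target): "rect" ([centre column, centre row, width, height] in pixels, round what is visible of it).
The state is a dict: "time": time; "qpos": joint angles; "joint_vel": joint speeds; "tau": joint torques, N m; "position": TCP position; "orientation": TCP orientation; "wrist_force": force on the tool from outside, world axes, zero at the start; "torque": the same for the moment, N m; "grip_width": opening from 0.0 (shut) to 1.0 (fully open); "finger_force": force on a finger pad.
Only numpy, scipy, OpenCV 4.12 (cv2) and the standard library are available. Lean on these libraries where they do the work, as an engineer would, in place of code of your own. Each camera call takes 0.05 s, during which the arm holds its last target. There are 200 camera calls.

## Working session

There is one attempt and no reset: what is moved stays moved. The work goes in short steps, Python scripts to look and compute and a tool call to move; the robot and the scene stay as the last step left them, time stands still between calls to the robot, and variables do not carry over. Pictures are saved under pics/ and viewed, at most 10 in all, crops included, and the job is handed in when it is done.

Besides the shell and the picture viewer there is one more tool, called after "Request:" as name(argument=value, ...), one argument or row to a line, values as JSON. apply_moves: Moves the arm, as the interface text tells. Its arguments: {"type":"object","properties":{"targets":{"type":"array"},"squeeze":{"type":"number"}},"required":["targets"]}

```bash
mkdir -p pics
cat > h.py <<'E'
import numpy as np, cv2
from plant import readout, read_camera, get_calibration, job, find_in
from scipy.spatial.transform import Rotation as R
def cloud(cam):
    c=get_calibration(cam); im,d=read_camera(cam)
    K=np.array(c["camera_matrix"]);Rm=np.array(c["rotation"]);p=np.array(c["position"])
    if Rm.shape!=(3,3): Rm=R.from_quat(np.r_[Rm[1:],Rm[0]]).as_matrix()
    v,u=np.mgrid[:384,:512]
    P=np.stack([(u-K[0,2])/K[0,0]*d,(v-K[1,2])/K[1,1]*d,d],-1)@Rm.T+p
    P[d==0]=np.nan
    return im,P
E
python3 - <<'E'
from h import *
s=readout.read_state();print({k:np.round(v,3) for k,v in s.items()})
ims=[]
for c in("top","side"):
    im,P=cloud(c);np.save(c+".npy",P);cv2.imwrite(f"{c}_im.png",im)
    print(c,get_calibration(c)["position"])
    for t in("robin_knob","robin_mark","spot_mark","teapot_knob"):
        for r in find_in(c,t)[:4]:
            u,v,w,h=[int(x) for x in r["rect"]]
            print(t,round(r["score"],2),(u,v,w,h),np.round(P[v,u],3))
    cv2.imwrite(f"pics/{c}1.png",cv2.resize(im,(768,576)))
E
```

```text
{'time': np.float64(0.0), 'qpos': array([ 0.903,  0.259,  1.536, -0.   ,  1.348, -0.203]), 'joint_vel': array([-0.   , -0.001, -0.001, -0.   ,  0.001,  0.   ]), 'tau': array([-0.0000e+00, -4.3732e+01, -2.8399e+01,  7.2000e-02,  4.2000e-02,
       -0.0000e+00]), 'position': array([0.246, 0.491, 0.243]), 'orientation': array([-0.   ,  0.23 ,  0.973, -0.001]), 'wrist_force': array([0.871, 0.283, 0.457]), 'torque': array([-0.025,  0.   ,  0.036]), 'finger_force': np.float64(0.0), 'grip_width': np.float64(0.999)}
top [0.48533288 0.01966502 1.29733719]
robin_knob 0.54 (361, 236, 4, 18) [ 0.514 -0.211  0.127]
robin_mark 0.94 (363, 215, 36, 69) [ 0.572 -0.237  0.026]
spot_mark 0.89 (316, 140, 31, 25) [ 0.749 -0.103  0.127]
spot_mark 0.51 (327, 179, 19, 16) [ 0.656 -0.134  0.1  ]
spot_mark 0.51 (288, 195, 19, 18) [ 0.614 -0.036  0.105]
teapot_knob 0.62 (216, 250, 7, 24) [0.476 0.138 0.123]
teapot_knob 0.56 (362, 237, 4, 14) [ 0.512 -0.213  0.131]
teapot_knob 0.5 (327, 178, 22, 16) [ 0.658 -0.134  0.1  ]
side [ 0.37548297 -0.70817987  0.68034869]
robin_knob 0.82 (247, 275, 28, 29) [ 0.508 -0.218  0.108]
robin_mark 0.58 (275, 285, 95, 60) [ 0.576 -0.193  0.03 ]
spot_mark 0.96 (256, 241, 24, 56) [ 0.56  -0.103  0.077]
spot_mark 0.77 (274, 227, 19, 40) [ 0.623 -0.041  0.05 ]
spot_mark 0.69 (343, 230, 32, 57) [ 0.766 -0.111  0.069]
spot_mark 0.65 (307, 221, 18, 36) [ 0.706 -0.042  0.052]
teapot_knob 0.78 (196, 177, 18, 26) [0.469 0.136 0.104]
```

View pics/top1.png

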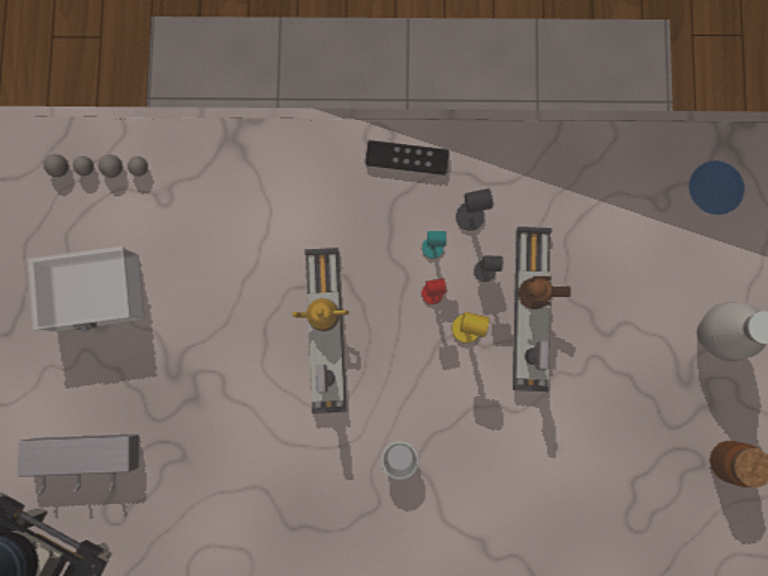

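View pics/side1.png

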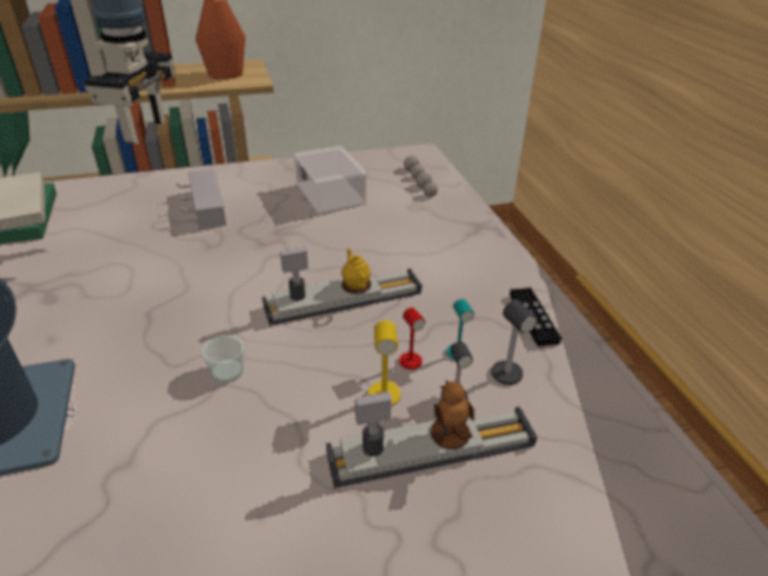

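The top view shows the robin's track on the right (robin at 535,292; knob at 535,355), with the small dark spotlight at (487,268). The larger dark spotlight at (475,205) and the red, turquoise and yellow ones are decoys. The teapot track is on the left. Next I measure the geometry.

Run:
```python
from h import *
for c in("top","side"):
    P=np.load(c+".npy");im=cv2.imread(c+"_im.png")
    def box(x0,x1,y0,y1,z0,z1):
        m=(P[...,0]>x0)&(P[...,0]<x1)&(P[...,1]>y0)&(P[...,1]<y1)&(P[...,2]>z0)&(P[...,2]<z1);return P[m],im[m]
    k,_=box(.42,.56,-.29,-.15,.095,.14)
    print(c,"knob",len(k),np.round(np.percentile(k,[5,50,95],axis=0),3).tolist(), np.round(cv2.minAreaRect(k[:,:2].astype(np.float32)*1000)[0:3:2],2) if 0 else cv2.minAreaRect((k[:,:2]*1000).astype(np.float32)))
    t,_=box(.4,.85,-.30,-.15,.006,.04)
    print("track",len(t),cv2.minAreaRect((t[:,:2]*1000).astype(np.float32)))
    for z0,z1 in((.003,.02),(.02,.06),(.06,.12)):
        f,col=box(.58,.71,-.165,-.09,z0,z1)
        if len(f): print("spot",z0,len(f),np.round(np.percentile(f,[2,50,98],axis=0),3).tolist(),col.mean(0).round())
    r,_=box(.56,.7,-.29,-.16,.045,.13)
    if len(r): print("robin",len(r),np.round(np.percentile(r,[2,50,98],axis=0),3).tolist())
```

```text
top knob 149 [[0.494, -0.221, 0.104], [0.514, -0.213, 0.126], [0.534, -0.208, 0.131]] ((514.2988891601562, -214.81826782226562), (14.22489070892334, 43.69308090209961), 88.59022521972656)
track 1948 ((646.4422607421875, -224.1265869140625), (400.6993713378906, 146.4557647705078), 0.7539126873016357)
spot 0.003 205 [[0.585, -0.162, 0.003], [0.655, -0.13, 0.005], [0.702, -0.092, 0.012]] [86. 90. 98.]
spot 0.06 140 [[0.654, -0.153, 0.093], [0.665, -0.136, 0.104], [0.679, -0.121, 0.111]] [62. 63. 67.]
robin 380 [[0.6, -0.267, 0.072], [0.621, -0.221, 0.09], [0.646, -0.195, 0.117]]
side knob 408 [[0.491, -0.221, 0.098], [0.511, -0.219, 0.119], [0.532, -0.209, 0.129]] ((511.7916259765625, -213.86619567871094), (15.747997283935547, 45.069393157958984), 86.89659881591797)
track 3463 ((597.5244140625, -215.6886444091797), (63.01945114135742, 290.6264343261719), 87.91675567626953)
spot 0.003 60 [[0.58, -0.157, 0.003], [0.612, -0.115, 0.005], [0.703, -0.091, 0.011]] [ 96. 136. 155.]
spot 0.02 23 [[0.661, -0.137, 0.041], [0.663, -0.135, 0.05], [0.667, -0.13, 0.059]] [ 95. 100. 111.]
spot 0.06 210 [[0.652, -0.152, 0.065], [0.662, -0.142, 0.102], [0.675, -0.12, 0.109]] [74. 78. 79.]
robin 697 [[0.598, -0.266, 0.07], [0.618, -0.226, 0.09], [0.643, -0.201, 0.117]]
```

Request:
apply_moves(
  targets=[-0.0923,-0.0853,0,0,0,0,0,-0.0923,-0.0853,0,0,0,0,0,-0.0923,-0.0853,0,0,0,0,0,-0.0923,-0.0853,0,0,0,0,0,-0.0923,-0.0853,0,0,0,0,0,-0.0923,-0.0853,0,0,0,0,0,-0.0923,-0.0853,0,0,0,0,0,-0.0923,-0.0853,0,0,0,0,0,-0.0923,-0.0853,0,0,0,0,0,-0.0923,-0.0853,0,0,0,0,0],
)

```text
time: 1.33
position: [0.3796, 0.1371, 0.244]
orientation: [0.0, 0.23, 0.973, 0.0]
wrist_force: [0.7, -0.2, -0.1]
grip_width: 1.002
finger_force: 0.0
```

Request:
apply_moves(
  targets=[-0.0923,-0.0853,0,0,0,0,0,-0.0923,-0.0853,0,0,0,0,0,-0.0923,-0.0853,0,0,0,0,0,-0.0923,-0.0853,0,0,0,0,0,-0.0923,-0.0853,0,0,0,0,0,-0.0923,-0.0853,0,0,0,0,0,-0.0923,-0.0853,0,0,0,0,0,-0.0923,-0.0853,0,0,0,0,0,-0.0923,-0.0853,0,0,0,0,0,-0.0923,-0.0853,0,0,0,0,0],
)

```text
time: 2.17
position: [0.5125, -0.216, 0.2437]
orientation: [0.0, 0.23, 0.973, 0.0]
wrist_force: [0.2, 0.1, 0.1]
grip_width: 0.997
finger_force: 0.0
```

Request:
apply_moves(
  targets=[0,0,0,0,0,-0.037,0,0,0,0,0,0,-0.037,0,0,0,0,0,0,-0.037,0,0,0,0,0,0,-0.037,0,0,0,0,0,0,0,0,0,0,0,0,0,0,0,0,0,0,0,0,0,0,0,0,0,0,0,0,0,0,0,0,0,0,0,0,0,0,0,0,0,0,0],
)

```text
time: 3.0
position: [0.5122, -0.214, 0.2437]
orientation: [0.0, 0.0, 1.0, -0.0]
wrist_force: [0.5, 0.1, 0.9]
grip_width: 0.995
finger_force: 0.0
```

Run:
```python
from h import *
s=readout.read_state();print({k:np.round(s[k],4).tolist() for k in("time","qpos","position","orientation","wrist_force")})
im,P=cloud("wrist");np.save("wrist.npy",P);cv2.imwrite("wrist_im.png",im);cv2.imwrite("pics/wrist1.png",cv2.resize(im,(768,576)))
for t in("robin_knob","robin_mark","spot_mark"):
    for r in find_in("wrist",t)[:4]:
        u,v,w,h=[int(x) for x in r["rect"]]
        print(t,round(r["score"],2),(u,v,w,h),np.round(P[v,u],3))
```

```text
{'time': 3.0, 'qpos': [-0.5967, 0.2676, 1.5228, 0.0, 1.3511, -2.1669], 'position': [0.5122, -0.214, 0.2437], 'orientation': [0.0, 0.0003, 1.0, -0.0], 'wrist_force': [0.5205, 0.1034, 0.9266]}
robin_knob 0.98 (253, 193, 22, 66) [ 0.511 -0.213  0.129]
robin_mark 0.72 (240, 220, 80, 184) [ 0.572 -0.227  0.03 ]
spot_mark 0.7 (371, 229, 94, 85) [ 0.542 -0.117  0.127]
spot_mark 0.68 (333, 365, 40, 37) [ 0.765 -0.112  0.036]
spot_mark 0.68 (422, 285, 26, 36) [ 0.614 -0.05   0.094]
spot_mark 0.56 (318, 292, 29, 45) [ 0.662 -0.136  0.032]
```

View pics/wrist1.png

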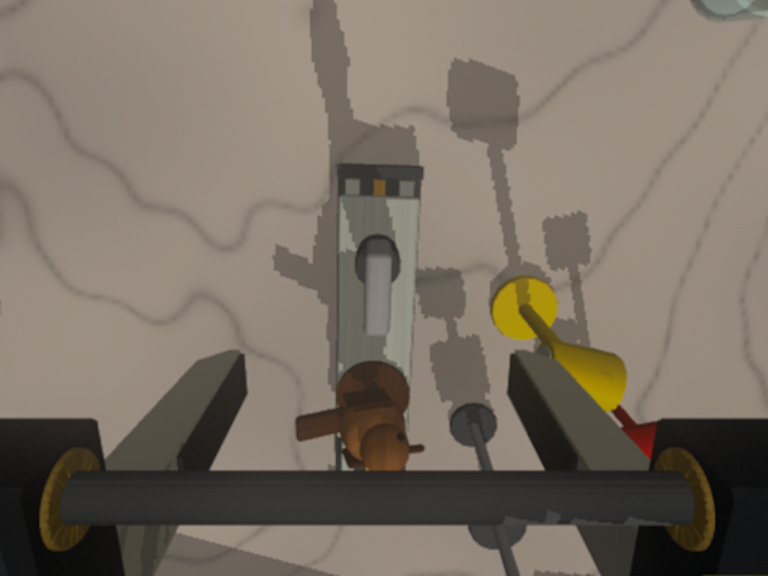

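The wrist view shows the knob bar at (378,287), the robin's base at (372,385) and the small dark spotlight's foot at (473,424), all clear of the fingers. Now a finer fit of those.

Run:
```python
from h import *
P=np.load("wrist.npy");im=cv2.imread("wrist_im.png")
x,y,z=P[...,0],P[...,1],P[...,2]
def box(x0,x1,y0,y1,z0,z1):
    return P[(x>x0)&(x<x1)&(y>y0)&(y<y1)&(z>z0)&(z<z1)]
k=box(.46,.56,-.24,-.18,.12,.14);print("knobtop",len(k),cv2.minAreaRect((k[:,:2]*1000).astype(np.float32)),k[:,2].mean())
c=box(.43,.60,-.26,-.17,.018,.045);print("carr z",np.percentile(c[:,2],[2,50,98]))
for zz in((.008,.04),(.024,.036)):
    c=box(.45,.58,-.26,-.17,*zz)
    lo,hi=[],[]
    for a in np.arange(.47,.565,.005):
        q=c[(abs(c[:,0]-a)<.0025)][:,1]
        if len(q)>5: lo.append((a,q.min()));hi.append((a,q.max()))
    print([np.polyfit(*np.array(e).T,1).round(4) for e in(lo,hi)])
f=box(.62,.70,-.17,-.11,.003,.02)
print("foot",len(f),np.percentile(f,[1,50,99],axis=0).round(4).tolist(),cv2.minEnclosingCircle((f[:,:2]*1000).astype(np.float32)))
for a in(.02,.03,.04,.05,.06,.07):
    p=box(.64,.69,-.16,-.11,a,a+.01)
    if len(p):print("post",a,len(p),p.mean(0).round(4))
r=box(.58,.66,-.25,-.18,.034,.055);print("robinbase",len(r),np.percentile(r,[1,50,99],axis=0).round(4).tolist(),cv2.minEnclosingCircle((r[:,:2]*1000).astype(np.float32)))
# top view: dark track end fit
T=np.load("top.npy")
for n in("top","side"):
    T=np.load(n+".npy");m=(T[...,0]>.44)&(T[...,0]<.76)&(T[...,1]>-.26)&(T[...,1]<-.17)&(T[...,2]>.01)&(T[...,2]<.045)
    t=T[m];mr=cv2.minAreaRect((t[:,:2]*1000).astype(np.float32));print(n,mr)
    f=T[(T[...,0]>.63)&(T[...,0]<.70)&(T[...,1]>-.165)&(T[...,1]<-.11)&(T[...,2]>.004)&(T[...,2]<.02)]
    if len(f):print(n,"foot",len(f),f.min(0).round(4),f.max(0).round(4))
```

```text
knobtop 973 ((513.617431640625, -214.0330810546875), (13.97097110748291, 45.32212829589844), 88.35655975341797) 0.12753251105025631
carr z [0.01943622 0.0288647  0.03297058]
[array([-0.0379, -0.2223]), array([-0.0373, -0.167 ])]
[array([-0.0284, -0.2268]), array([-0.0273, -0.1724])]
foot 660 [[0.6471, -0.1522, 0.0034], [0.6631, -0.1356, 0.0069], [0.6843, -0.1157, 0.0178]] ((666.2349243164062, -133.5952911376953), 19.970529556274414)
post 0.02 32 [ 0.6641 -0.1347  0.0251]
post 0.03 37 [ 0.664  -0.1343  0.035 ]
post 0.04 37 [ 0.6639 -0.1347  0.0451]
post 0.05 41 [ 0.6639 -0.1347  0.0552]
post 0.06 35 [ 0.6638 -0.1344  0.0643]
robinbase 100 [[0.5968, -0.2432, 0.034], [0.6129, -0.2163, 0.0343], [0.6293, -0.193, 0.0411]] ((620.0162963867188, -218.67904663085938), 26.1905517578125)
top ((598.7880859375, -217.3925018310547), (59.673858642578125, 290.2102355957031), 88.04952239990234)
top foot 104 [ 0.6313 -0.1616  0.004 ] [ 0.6996 -0.1108  0.0125]
side ((597.5819702148438, -214.98223876953125), (63.00346755981445, 290.4700622558594), 88.20840454101562)
side foot 8 [ 0.6796 -0.1401  0.0056] [ 0.6849 -0.1305  0.0087]
```

Request:
apply_moves(
  targets=[-0.005,0,0,0,0,0.0095,0.5,0,0,0,0,0,0,0.5,0,0,0,0,0,0,0.5,0,0,0.08,0,0,0,0.5,0,0,0.08,0,0,0,0.5,0,0,0.08,0,0,0,0.5,0,0,0.08,0,0,0,0.5,0,0,0.06,0,0,0,0.5,0,0,0.046,0,0,0,0.5,0,0,0,0,0,0,0.5],
  squeeze=20,
)

```text
time: 4.03
position: [0.5118, -0.2129, 0.1128]
orientation: [-0.002, 0.015, 1.0, 0.002]
wrist_force: [-0.4, -0.1, 0.0]
grip_width: 0.503
finger_force: 0.0
```

Request:
apply_moves(
  targets=[0,0,0,0,0,0,1,0,0,0,0,0,0,1,0,0,0,0,0,0,1,0,0,0,0,0,0,1,0,0,0,0,0,0,1,0,0,0,0,0,0,1,0,0,0,0,0,0,1,0,0,0,0,0,0,1,0,0,0,0,0,0,1,0,0,0,0,0,0,1],
  squeeze=20,
)

```text
time: 4.87
position: [0.514, -0.2139, 0.1166]
orientation: [0.001, 0.015, 1.0, -0.0]
wrist_force: [-1.1, 2.2, 5.6]
grip_width: 0.149
finger_force: 20.0
```

Request:
apply_moves(
  targets=[-0.00665,0,0,0,0,0.01815,1,-0.00664,0.00038,0,0,0,0.01815,1,-0.00661,0.00076,0,0,0,0.01815,1,-0.00655,0.00113,0,0,0,0.01815,1,-0.00648,0.0015,0,0,0,0.01815,1,-0.00638,0.00187,0,0,0,0.01815,1,-0.00626,0.00223,0,0,0,0.01815,1,-0.00613,0.00258,0,0,0,0.01815,1,-0.00597,0.00293,0,0,0,0.01815,1,-0.00579,0.00326,0,0,0,0.01815,1],
)

```text
time: 5.7
position: [0.5338, -0.2152, 0.1166]
orientation: [0.0, 0.297, 0.955, -0.001]
wrist_force: [-1.5, -0.2, 5.5]
grip_width: 0.149
finger_force: 20.0
```

Request:
apply_moves(
  targets=[-0.0056,0.00359,0,0,0,0.01815,1,-0.00538,0.0039,0,0,0,0.01815,1,-0.00516,0.0042,0,0,0,0.01815,1,-0.0049,0.00449,0,0,0,0.01815,1,-0.00464,0.00476,0,0,0,0.01815,1,-0.00436,0.00502,0,0,0,0.01815,1,-0.00407,0.00526,0,0,0,0.01815,1,-0.00377,0.00548,0,0,0,0.01815,1,-0.00345,0.00569,0,0,0,0.01815,1,-0.00312,0.00588,0,0,0,0.01815,1],
)

```text
time: 6.53
position: [0.5532, -0.2163, 0.1166]
orientation: [0.0, 0.553, 0.833, -0.001]
wrist_force: [-4.1, -1.5, 6.4]
grip_width: 0.149
finger_force: 20.0
```

```bash
cat > m.py <<'E'
from h import *
u=np.array([np.cos(.03),-np.sin(.03)])
s=readout.read_state();print({k:np.round(s[k],4).tolist() for k in("time","position","orientation","wrist_force")})
for n in("top","side"):
    Q=np.load(n+".npy");im,P=cloud(n);cv2.imwrite(f"pics/{n}2.png",cv2.resize(im,(768,576)))
    for nm,T in(("old",Q),("new",P)):
        x,y,z=T[...,0],T[...,1],T[...,2]
        r=T[(x>.575)&(x<.72)&(y>-.26)&(y<-.18)&(z>.045)&(z<.13)][:,:2]@u
        p=T[(x>.64)&(x<.70)&(y>-.165)&(y<-.11)&(z>.045)&(z<.12)][:,:2]@u
        print(n,nm,"robin",np.percentile(r,[2,25,50,75,98]).round(4),"spot",np.percentile(p,[2,50,98]).round(4))
E
python3 m.py
```

```text
{'time': 6.5333, 'position': [0.5532, -0.2163, 0.1166], 'orientation': [0.0003, 0.5533, 0.833, -0.0009], 'wrist_force': [-4.1498, -1.4663, 6.3647]}
top old robin [0.6062 0.6186 0.627  0.6358 0.6523] spot [0.6574 0.6687 0.6821]
top new robin [0.6633 0.6702 0.6756 0.6824 0.6934] spot [0.6576 0.6683 0.6823]
side old robin [0.6045 0.6162 0.6239 0.6334 0.6499] spot [0.6564 0.666  0.6792]
side new robin [0.6446 0.6557 0.6637 0.6727 0.6902] spot [0.6566 0.666  0.6785]
```

Request:
apply_moves(
  targets=[0,0,0,0,0,0,1,0,0,0,0,0,0,1,0,0,0,0,0,0,0.6,0,0,0,0,0,0,0.6,0,0,0,0,0,0,0.6,0,0,0,0,0,0,0.6,0,0,0,0,0,0,0.6,0,0,0,0,0,0,0.6,0,0,0,0,0,0,0.6,0,0,0,0,0,0,0.6],
)

```text
time: 7.47
position: [0.5535, -0.2152, 0.1158]
orientation: [-0.0, 0.552, 0.834, -0.0]
wrist_force: [0.5, -0.2, 0.3]
grip_width: 0.402
finger_force: 0.0
```

Request:
apply_moves(
  targets=[0,0,-0.03,0,0,0,0.6,0,0,-0.05,0,0,0,0.6,0,0,-0.07,0,0,0,0.6,0,0,-0.08,0,0,0,0.6,0,0,-0.08,0,0,0,0.6,0,0,-0.08,0,0,0,0.6,0,0,-0.08,0,0,0,0.6,0,0,-0.05,0,0,0,0.6,0,0,0,0,0,0,0.6,0,0,0,0,0,0,0.6],
)

```text
time: 8.3
position: [0.5538, -0.2154, 0.2729]
orientation: [0.001, 0.552, 0.834, 0.0]
wrist_force: [0.2, -0.1, -0.9]
grip_width: 0.4
finger_force: 0.0
```

```bash
sed -i 's/2.png/3.png/' m.py
cat >> m.py <<'E'
im,P=cloud("wrist");cv2.imwrite("pics/wrist3.png",cv2.resize(im,(768,576)))
x,y,z=P[...,0],P[...,1],P[...,2]
k=P[(x>.50)&(x<.61)&(y>-.26)&(y<-.17)&(z>.118)&(z<.14)]
if len(k): mr=cv2.minAreaRect((k[:,:2]*1000).astype(np.float32)); print("knob",mr, np.array(mr[0])/1000@u+.110)
p=P[(x>.64)&(x<.69)&(y>-.16)&(y<-.11)&(z>.02)&(z<.08)]
if len(p): print("post",len(p),p.mean(0))
E
python3 m.py
```

```text
{'time': 8.3, 'position': [0.5538, -0.2154, 0.2729], 'orientation': [0.0012, 0.5522, 0.8337, 0.0], 'wrist_force': [0.2051, -0.1086, -0.8991]}
top old robin [0.6062 0.6186 0.627  0.6358 0.6523] spot [0.6574 0.6687 0.6821]
top new robin [0.6458 0.67   0.6807 0.6905 0.6938] spot [0.6575 0.6685 0.6824]
side old robin [0.6045 0.6162 0.6239 0.6334 0.6499] spot [0.6564 0.666  0.6792]
side new robin [0.6446 0.6556 0.6635 0.6726 0.6896] spot [0.6564 0.6662 0.6792]
knob ((554.8075561523438, -214.77774047851562), (13.224315643310547, 45.55942916870117), 23.039756774902344) 0.6710002772342833
post 125 [ 0.66451443 -0.13364901  0.04615436]
```

View pics/side3.png

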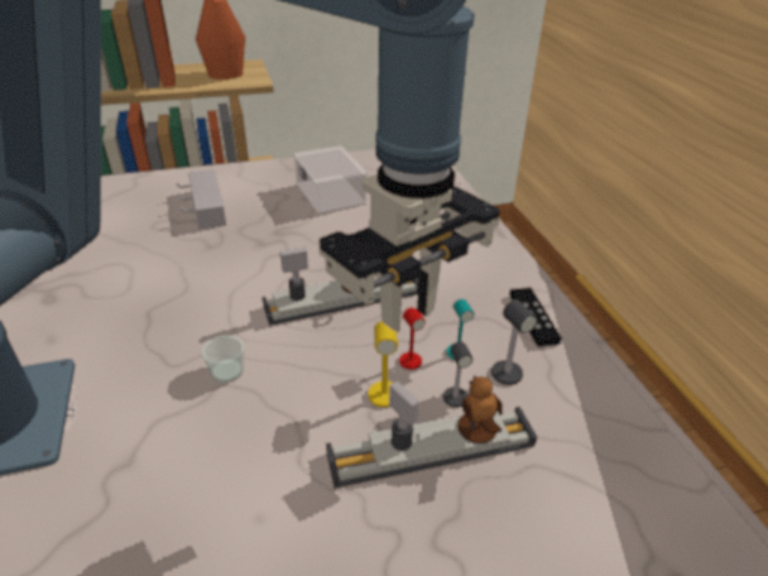

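The side view shows the robin at (481,408) abreast of the small dark spotlight at (456,375). Both are within about 1 mm along the track, and the gripper is clear of everything.

```bash
python3 -c "
from plant import job;print(job.job_done())"
```

```text
the job is handed in; nothing more can be done
None
```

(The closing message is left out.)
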